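# Sweep the loose steel cutters into the corral

## Task

Clear the pastry board: with the closed fingers, gently sweep the two steel biscuit cutters (the star and the round one) across the board into the open-fronted wooden corral, until each is wholly inside it, standing flat and at rest. Push them only: do not pinch, lift or tip them, and leave everything else where it is.

Things in the scene. Friction and masses are not known exactly. Their poses are not given: they have to be found in the camera images.
- corral: fixed three-sided corral of pale wood on a flat wooden pastry board, whose top is at z = 18 mm over the table (the corral has no floor of its own). Origin: on the board at the centre of the inner space, z up. Inner space x -95 to +95 mm, y -75 to +75 mm; back wall at y = -75, side walls at x = -95 and +95, open mouth at y = +75 looking along +y. Walls 12 mm thick, 33 mm tall; side walls end in 14 mm round posts centred at x = -101 and +101, y = +75 mm
- cutter_round: loose plain round biscuit cutter of bare steel, 52 mm across, 26 mm tall, about 30 to 50 g, standing flat on the pastry board (top at z = 18 mm); origin at the centre of its underside, z up
- cutter_star: loose five-pointed star biscuit cutter of bare steel, 57 mm across, 22 mm tall, about 30 to 50 g, standing flat on the pastry board (top at z = 18 mm); origin at the centre of its underside, z up
- yellow_jar: bystander, loose: closed jar of yellow sprinkles with a white lid, 44 mm across, 70 mm tall, origin at the centre of its underside; on the board
- grey_ring: bystander, loose: blue-grey plastic ring, 59 mm across, 12 mm tall, origin at the centre of its underside; on the table to the left of the board
- biscuit: bystander, loose: round raw biscuit with a small tab at its edge, 68x62 mm, 7 mm thick, origin at the centre of its underside; on the table to the left of the board
- green_cutter: bystander, loose: green plastic balloon-shaped cutter, 72x77 mm, 15 mm tall, origin at the centre of its underside; on the table to the right of the board

How it is judged:
At the end, for the whole second after the job is handed in: Both steel cutters stand flat on the pastry board (tilt under 0.15 rad, underside within 5 mm of the surface) inside the corral's three walls, wholly behind its mouth (within about 2 mm), at rest (under 20 mm/s) (y of cutter_round in the frame of corral between -0.08 and 0.05 m and x of cutter_round in the frame of corral between -0.09 and 0.09 m and height (world z) of each of cutter_round, cutter_star below 0.023 m and angle between each of cutter_round, cutter_star's own z axis and vertical below 0.15 rad and linear speed of each of cutter_round, cutter_star below 0.02 m/s and y of cutter_star in the frame of corral between -0.08 and 0.047 m and x of cutter_star in the frame of corral between -0.09 and 0.09 m); the robot touches nothing.
It fails at once if a steel cutter is lifted off the board (height (world z) of any of cutter_round, cutter_star above 0.03 m).
It fails at once if a steel cutter is tipped up (angle between any of cutter_round, cutter_star's own z axis and vertical above 0.5 rad).
It fails at once if a steel cutter is pinched, or pressed by the fingers with more than 30 N (contact force between the fingers and cutter_round above 30 N or contact force between the fingers and cutter_star above 30 N).
It fails at once if a bystander (jar, grey ring, biscuit, green cutter) is moved by more than 12 mm (distance of any of yellow_jar, grey_ring, biscuit, green_cutter from where it was at the start of the episode above 0.012 m).
It also fails if it takes over 61 s, if anything falls off the work surface, if the arm or the gripper's body presses on something with over 40 N, if the wrist force passes 120 N, or if a joint passes its speed limit or range.

## Robot

A 7-joint arm with a two-finger parallel gripper is mounted at the origin on the work surface; the furniture and walls round the work are solid. World frame = base frame: x ahead of the robot, y to its left, z up, the work surface at z = 0. Lengths are in m, angles in rad, forces in N, time in s.
With the tool pointing down it reaches from about 0.4 to 0.9 m from the base axis. Payload 5.5 kg.
Tool frame: the origin (TCP) lies at the very end of the fingers, on their centre line; the grasp point (between the pads) lies 19 mm behind it; z points along the fingers, y is the line along which they close (so a half turn about z gives the same grasp; the last joint's range is limited). The gripper opens to 85 mm and grips with 20 to 120 N. Pads are 22 mm wide; open, the fingers measure 114 mm over their backs; the gripper's body (76 mm by 85 mm) begins 54 mm behind the grasp point. The pads swing forward as they close: fully open they stand 13 mm farther back than shut.
Start: joints at [1.458, 0.501, -0.427, 1.55, 0.221, 1.138, -0.21], TCP at [0.239, -0.605, 0.231] pointing down, gripper open.
Joint ranges: [-2.88, 2.88], [-0.31, 2.03], [-1.54, 1.56], [0.2, 2.42], [-1.41, 4.55], [0.19, 2.02], [-2.57, 2.57]. Speed limits (rad/s): [2.57, 2.57, 3.14, 3.14, 3.14, 3.14, 3.14].

## Interface

Orientations are given as a 3x3 rotation matrix whose columns are the frame's x, y, z axes.
In Python, from station import manip gives the robot as it stands.
- The arm moves only by the shell command python3 -m crank 'ROWS' [OPENING] [FORCE]. ROWS is JSON, a list of rows, each a list of 6 numbers: the shift along the tool's x, y, z in units of 500 mm (1.0 is 500 mm), then the turn, a rotation vector about the tool's x, y, z in units of 90 degrees (1.0 is 90 degrees). In form: [[x, y, z, wx, wy, wz], ...]. A call has 1 to 10 rows; each row is the pose to reach, as a shift and turn from the pose commanded when the call began, along the tool's axes at that moment; what a row does not reach only later rows make up. A row lasts 1/12 s, in which the tool goes at most 41.7 mm and 7.16 degrees, less where a joint would pass 70% of its speed; a pose out of reach is approached as far as the arm can. A call with a number of a shift or a turn outside -1 to 1 is refused whole. A call with a gripper value outside its range is refused whole. OPENING is the opening, from 0 (shut) to 1 (fully open), set as the call begins (- or left out, the last holds). The fingers move at their own pace and stop on an object; FORCE is the grip in N (left out, the last holds). Time passes only in rows, so rows that repeat a pose let the fingers close. It gives the time, the measured TCP pose, the force, the opening and the grip force at its end, in the units of the state.
- manip.state(): the state, without advancing time (a new reading comes with each control period).
- manip.get_image(name): name is "scene" or "top"; returns (picture, depth): 420x560x3 uint8, red, green, blue; 420x560 float32, m along the optical axis (not along the pixel's ray), 0 where there is no reading.
- manip.calibration(name): a dict with "camera_matrix" (3x3 intrinsics, pixels), "origin" and "attitude" of the camera in the world. Camera axes: x right, y up, looking along -z (the intrinsics and any distortion apply to the point x, -y, -z); pixel columns grow to the right and rows downward; lengths in m; the calibration is good to about 2 mm. A picture is of the moment at which its call begins. calibration takes no time and is no camera call.
- manip.sign_off(): hands the job in; it is judged then, once.
Trained networks look in the newest picture that a camera, given by its name, has taken for a name from the list of things; names that differ only in an ending like _2 or _b are one class to them, and where a whole thing is asked for, a point or a joint stands for the part that bears it (a point fixed in the world has none). Each returns a list of dicts, best first, with "score" (0 to 1); they miss things now and then, are a little off and sometimes report something else, mostly with a low value. They report only what shows in the picture. A call takes as long as a camera call.
- manip.search_frame(camera, label): "location" ([row, column] in pixels, amid what is visible of it).
The state is a dict: "clock": time; "q": joint angles; "qd": joint speeds; "joint_torque": joint torques, N m; "eef_pos": TCP position; "orientation": TCP orientation; "ft_force": force on the tool from outside, world axes, zero at the start; "moment": the same for the moment, N m; "width": opening from 0.0 (shut) to 1.0 (fully open); "gripper_force": force on a finger pad.
Only numpy, scipy, OpenCV 4.12 (cv2) and the standard library are available. Lean on these libraries where they do the work, as an engineer would, in place of code of your own. Each camera call takes 0.05 s, during which the arm holds its last target. There are 200 camera calls.

## Working session

There is one attempt and no reset: what is moved stays moved. The work goes in short steps, Python scripts to look and compute and a shell command to move; the robot and the scene stay as the last step left them, time stands still between calls to the robot, and variables do not carry over. Pictures are saved under pics/ and viewed, at most 10 in all, crops included, and the job is handed in when it is done.

```bash
mkdir -p pics; ls
cat > h.py <<'E'
import numpy as np, cv2
from station import manip
def world(cam,r,c,z=None,depth=None):
    k=manip.calibration(cam);K=np.array(k["camera_matrix"]);R=np.array(k["attitude"]);o=np.array(k["origin"])
    d=np.array([(c-K[0,2])/K[0,0],-(r-K[1,2])/K[1,1],-1.]); w=R@d
    s=depth if z is None else (z-o[2])/w[2]
    return o+s*w
E
python3 - <<'E'
from h import *
for n in("scene","top"):
    im,d=manip.get_image(n); cv2.imwrite(f"pics/{n}0.png",im[:,:,::-1]); np.save(n+"d.npy",d)
    print(manip.calibration(n))
    for l in["corral","cutter_round","cutter_star","yellow_jar","grey_ring","biscuit","green_cutter"]:
        for x in manip.search_frame(n,l)[:2]:
            r,c=x["location"]; dd=d[int(r),int(c)]
            print(n,l,round(x["score"],2),int(r),int(c),world(n,r,c,depth=dd).round(3))
s=manip.state();print(s["clock"],s["eef_pos"],s["orientation"],s["ft_force"])
E
```

```text
pics
{'camera_matrix': array([[490.35533243,   0.        , 278.85637906],
       [  0.        , 490.35533243, 210.75993437],
       [  0.        ,   0.        ,   1.        ]]), 'origin': array([0.04407677, 0.60359572, 0.88512779]), 'attitude': array([[-0.86099823,  0.35994464, -0.35933536],
       [-0.50858975, -0.61528724,  0.60229402],
       [-0.00430196,  0.70132836,  0.71282538]])}
scene corral 0.92 170 337 [ 0.416 -0.326  0.031]
scene cutter_round 0.56 231 264 [ 0.474 -0.052  0.019]
scene cutter_round 0.16 266 217 [0.511 0.092 0.018]
scene cutter_star 0.54 264 218 [0.511 0.085 0.019]
scene yellow_jar 0.92 294 255 [0.37  0.15  0.087]
scene grey_ring 0.63 326 176 [0.502 0.25  0.002]
scene biscuit 0.93 319 161 [0.537 0.254 0.004]
scene green_cutter 0.59 138 360 [ 0.433 -0.525  0.002]
{'camera_matrix': array([[420.15332876,   0.        , 284.5772021 ],
       [  0.        , 420.15332876, 215.46398071],
       [  0.        ,   0.        ,   1.        ]]), 'origin': array([ 0.29157035, -0.08863665,  1.10943419]), 'attitude': array([[ 0.00897842,  0.98970272, -0.14285628],
       [-0.99983625,  0.01112994,  0.01426876],
       [ 0.01571181,  0.14270478,  0.98964058]])}
top corral 0.55 226 365 [ 0.422 -0.317  0.021]
top cutter_round 0.66 196 247 [ 0.5   -0.006  0.013]
top cutter_star 0.65 189 198 [0.51  0.119 0.042]
top yellow_jar 0.58 239 190 [0.378 0.124 0.087]
top grey_ring 0.73 202 141 [0.483 0.276 0.001]
top grey_ring 0.31 190 198 [0.511 0.121 0.03 ]
top biscuit 0.62 183 149 [0.533 0.256 0.006]
top green_cutter 0.51 230 436 [ 0.415 -0.513 -0.003]
top green_cutter 0.17 240 193 [0.376 0.117 0.088]
0.8 [ 0.23858382 -0.60466182  0.23135488] [[ 9.30208454e-01  3.67031642e-01  7.09293543e-05]
 [ 3.67031648e-01 -9.30208448e-01 -1.07904633e-04]
 [ 2.63746700e-05  1.26407119e-04 -9.99999992e-01]] [-0.74440762 -0.57724942 -0.63540381]
```

View pics/scene0.png

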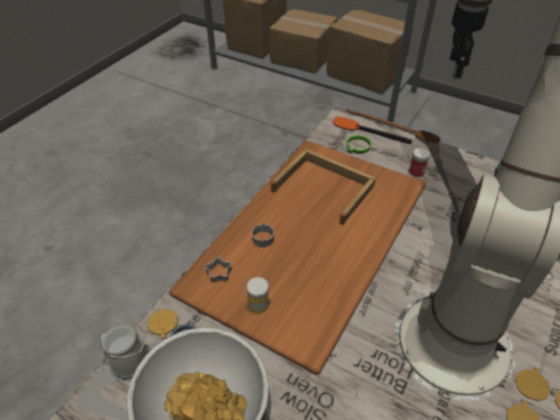

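View pics/top0.png

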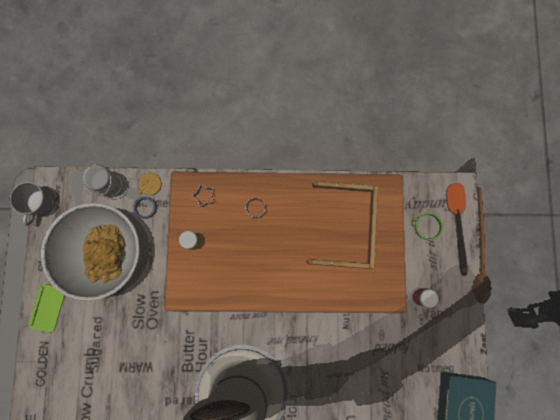

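```bash
cat >> h.py <<'E'
def find(im,box,ztop):
    r0,r1,c0,c1=box; hs=cv2.cvtColor(im[r0:r1,c0:c1],cv2.COLOR_RGB2HSV)
    m=(hs[:,:,1]<110).astype(np.uint8)
    ys,xs=np.nonzero(m)
    if len(ys)<5: return None
    (c,r),rad=cv2.minEnclosingCircle(np.c_[xs,ys].astype(np.float32))
    return len(ys),r+r0,c+c0,rad,world("top",r+r0,c+c0,z=ztop)
E
python3 - <<'E'
from h import *
im=cv2.imread("pics/top0.png")[:,:,::-1].copy()
print(find(im,(194,223,240,272),.031)); print(find(im,(181,212,190,220),.029))
for r,c in((184,315),(263,310),(187,376),(266,373)): print(world("top",r,c,z=.051).round(3))
print("jar",world("top",240,188,z=.088))
for r,c in((172,172),(170,402),(310,166),(313,404)): print("board",world("top",r,c,z=.018).round(3))
k=cv2.resize(im[165:285,170:400],None,fx=3.4,fy=3.4,interpolation=cv2.INTER_CUBIC); cv2.imwrite("pics/z0.png",k[:,:,::-1])
E
```

```text
(113, 207.3091869354248, 254.93462944030762, 10.598163604736328, array([ 0.4677824 , -0.02697741,  0.031     ]))
(155, 194.81034469604492, 203.67241382598877, 11.776984214782715, array([0.49959861, 0.10736493, 0.029     ]))
[ 0.527 -0.182  0.051]
[ 0.325 -0.169  0.051]
[ 0.521 -0.339  0.051]
[ 0.319 -0.327  0.051]
jar [0.37621114 0.13052757 0.088     ]
board [0.562 0.195 0.018]
board [ 0.576 -0.418  0.018]
board [0.204 0.194 0.018]
board [ 0.201 -0.411  0.018]
```

View pics/z0.png

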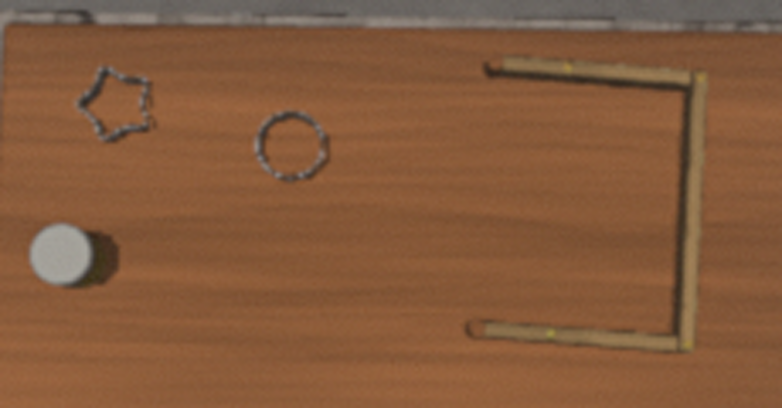

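The zoom shows the star at about (195, 204) in the top picture and the round one at (208, 255). The corral posts are at (185, 315) and (262, 310), and the jar is at (240, 188). I'll move to behind the round cutter first, with the fingers shutting on the way.

```bash
python3 -m crank '[[0.92,-0.996,0.12,0,0,-0.576],[0.92,-0.996,0.12,0,0,-0.576],[0.92,-0.996,0.12,0,0,-0.576],[0.92,-0.996,0.12,0,0,-0.576],[0.92,-0.996,0.12,0,0,-0.576],[0.92,-0.996,0.12,0,0,-0.576],[0.92,-0.996,0.12,0,0,-0.576],[0.92,-0.996,0.12,0,0,-0.576],[0.92,-0.996,0.12,0,0,-0.576],[0.92,-0.996,0.12,0,0,-0.576]]' 0 20
cat >> h.py <<'E'
def rel(p,ang=None):
    s=manip.state(); R=np.array(s["orientation"]); d=R.T@(np.array(p)-s["eef_pos"])/.5
    a=np.degrees(np.arctan2(R[1,0],R[0,0]))
    print("clock",s["clock"],"tcp",np.round(s["eef_pos"],4),"xang",a.round(2),"units",d.round(3),"wz",None if ang is None else round(-(ang-a)/90,3),"w",s["width"],"F",np.round(s["ft_force"],1))
E
python3 -c "
from h import *
rel([.484,.0275,.15],73.3)"
```

```text
clock: 1.63
eef_pos: [0.389, -0.2161, 0.1948]
orientation: [[0.287, 0.958, 0.001], [0.958, -0.287, -0.001], [-0.001, 0.001, -1.0]]
ft_force: [0.6, -1.2, -0.2]
width: 0.002
gripper_force: 0.0
clock 1.6333 tcp [ 0.389  -0.2161  0.1948] xang 73.35 units [0.521 0.042 0.089] wz 0.001 w 0.0015939457310911414 F [ 0.6 -1.2 -0.2]
```

```bash
python3 -m crank '[[0.521,0.042,0.089,0,0,0],[0.521,0.042,0.089,0,0,0],[0.521,0.042,0.089,0,0,0],[0.521,0.042,0.089,0,0,0],[0.521,0.042,0.089,0,0,0],[0.521,0.042,0.089,0,0,0],[0.521,0.042,0.089,0,0,0],[0.521,0.042,0.089,0,0,0],[0.521,0.042,0.089,0,0,0],[0.521,0.042,0.089,0,0,0]]'
python3 -c "
from h import *
rel([.484,.0275,.024],73.3)
im,d=manip.get_image('scene');cv2.imwrite('pics/s1.png',im[:,:,::-1])"
```

```text
clock: 2.47
eef_pos: [0.483, 0.0249, 0.15]
orientation: [[0.287, 0.958, -0.001], [0.958, -0.287, -0.001], [-0.001, -0.0, -1.0]]
ft_force: [0.0, -0.1, -0.0]
width: -0.003
gripper_force: 0.0
clock 2.4667 tcp [0.483  0.0249 0.15  ] xang 73.33 units [0.006 0.    0.252] wz 0.0 w -0.002786789227851399 F [ 0.  -0.1 -0. ]
```

View pics/s1.png

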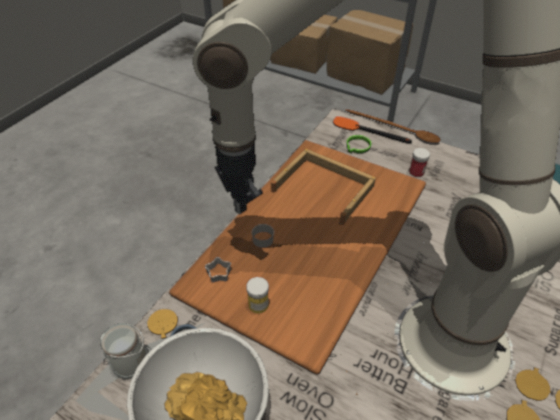

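The fingers, seen at (205, 240), hang at z = 0.15 behind the round cutter, which is at (236, 263). Nothing has been disturbed, so I'll go down now.

```bash
python3 -m crank '[[0.02,0,0.06,0,0,0],[0.02,0,0.12,0,0,0],[0.02,0,0.17,0,0,0],[0.02,0,0.21,0,0,0],[0.02,0,0.235,0,0,0],[0.02,0,0.25,0,0,0],[0.02,0,0.25,0,0,0],[0.02,0,0.25,0,0,0]]'
python3 -c "
from h import *
rel([.484,.0275,.024],73.3)
im,d=manip.get_image('scene');t,d=manip.get_image('top');cv2.imwrite('pics/c2.png',np.hstack([cv2.resize(im[170:330,150:310],(400,400)),cv2.resize(t[160:260,180:280],(400,400))])[:,:,::-1])"
```

```text
clock: 3.18
eef_pos: [0.4866, 0.0351, 0.0256]
orientation: [[0.287, 0.958, 0.001], [0.958, -0.287, -0.0], [0.0, 0.001, -1.0]]
ft_force: [0.4, 0.5, 0.4]
width: 0.004
gripper_force: 0.0
clock 3.1833 tcp [0.4866 0.0351 0.0256] xang 73.32 units [-0.016 -0.001  0.003] wz 0.0 w 0.0036139931247696445 F [0.4 0.5 0.4]
```

View pics/c2.png

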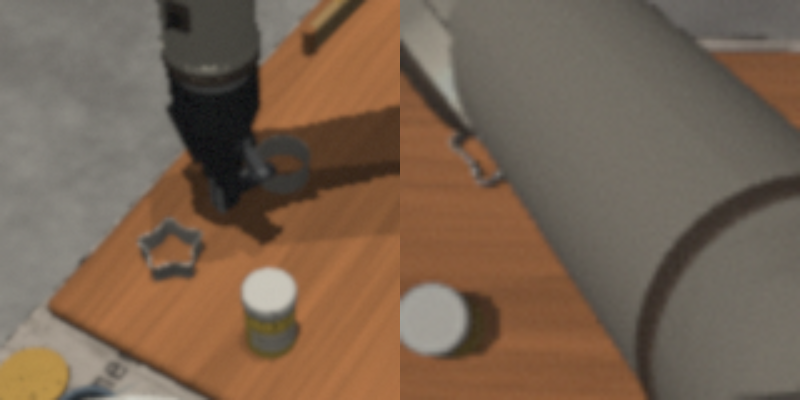

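The closed fingers stand between the star and the round cutter, clear of both, and the round one is at crop (163, 287). I'll start the push.

```bash
python3 -m crank '[[-0.016,0,0.002,0,0,0],[-0.03,0,0.004,0,0,0],[-0.042,0,0.004,0,0,0],[-0.052,0,0.004,0,0,0],[-0.062,0,0.004,0,0,0],[-0.073,0,0.004,0,0,0],[-0.085,0,0.004,0,0,0],[-0.098,0,0.004,0,0,0],[-0.112,0,0.004,0,0,0],[-0.126,0,0.004,0,0,0]]'
python3 -c "
from h import *
for n in('scene','top'):
  im,d=manip.get_image(n);cv2.imwrite('pics/%s3.png'%n,im[:,:,::-1])
  for x in manip.search_frame(n,'cutter_round')[:2]:print(n,x,world(n,*x['location'],z=.028))
rel([.4,-.2,.024],73.3)"
```

```text
clock: 4.12
eef_pos: [0.468, -0.0254, 0.0231]
orientation: [[0.286, 0.958, 0.0], [0.958, -0.286, 0.0], [0.0, 0.0, -1.0]]
ft_force: [-0.0, -0.2, 0.4]
width: 0.001
gripper_force: 0.2
scene {'location': [233.4, 276.5], 'score': 0.5} [ 0.44303532 -0.05368836  0.028     ]
clock 4.3167 tcp [ 0.4681 -0.0252  0.023 ] xang 73.33 units [-0.374 -0.03  -0.002] wz 0.0 w -0.0017732551404603164 F [-0.3  0.7 -0.4]
```

View pics/scene3.png

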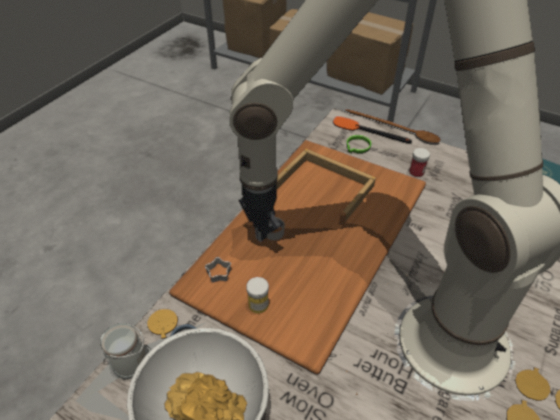

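The fingers at (235, 265) are now against the round cutter, which shows just beyond them at about (238, 276). I'll continue.

```bash
python3 -m crank '[[-0.016,0,-0.002,0,0,0],[-0.034,0,-0.002,0,0,0],[-0.052,0,-0.002,0,0,0],[-0.07,0,-0.002,0,0,0],[-0.088,0,-0.002,0,0,0],[-0.106,0,-0.002,0,0,0],[-0.124,0,-0.002,0,0,0],[-0.142,0,-0.002,0,0,0],[-0.156,0,-0.002,0,0,0],[-0.164,0,-0.002,0,0,0]]'
python3 -m crank '[[-0.016,0,0,0,0,0],[-0.034,0,0,0,0,0],[-0.052,0,0,0,0,0],[-0.07,0,0,0,0,0],[-0.088,0,0,0,0,0],[-0.1,0,0,0,0,0],[-0.104,0,0,0,0,0]]'
python3 -c "
from h import *
a=[]
for n in('scene','top'):
  im,d=manip.get_image(n);r=(110,280,200,440) if n=='scene' else (150,320,240,480); a.append(cv2.resize(im[r[0]:r[1],r[2]:r[3]],None,fx=1.66,fy=1.66))
  for x in manip.search_frame(n,'cutter_round')[:2]:print(n,x,world(n,*x['location'],z=.028))
cv2.imwrite('pics/c4.png',np.hstack(a)[:,:,::-1])
rel([.391,-.283,.024],73.3)"
```

```text
clock: 5.15
eef_pos: [0.4442, -0.1048, 0.024]
orientation: [[0.287, 0.958, -0.0], [0.958, -0.287, -0.0], [-0.0, -0.0, -1.0]]
ft_force: [-1.0, 0.0, 0.4]
width: -0.003
gripper_force: 0.1
clock: 5.73
eef_pos: [0.4293, -0.1547, 0.024]
orientation: [[0.288, 0.958, -0.0], [0.958, -0.288, -0.0], [-0.001, -0.0, -1.0]]
ft_force: [0.2, 0.2, 0.3]
width: 0.002
gripper_force: 0.1
scene {'location': [206.9, 318.5], 'score': 0.62} [ 0.39843314 -0.18158841  0.028     ]
clock 5.9333 tcp [ 0.43   -0.1529  0.0241] xang 73.39 units [-0.272 -0.     0.   ] wz 0.001 w 0.0001179990247624995 F [ 0.5 -0.4  0.2]
```

View pics/c4.png

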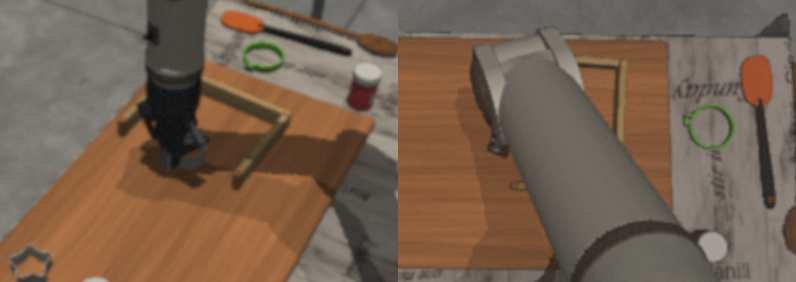

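The round cutter's right edge, at crop (155, 203), shows beyond the fingers, just short of the mouth. I'll check its sideways drift before the last push.

Run:
```python
from h import *
k=manip.calibration("scene");K=k["camera_matrix"];R=k["attitude"];o=k["origin"]
def px(p):
    q=R.T@(np.array(p)-o); u=K@np.array([q[0],-q[1],-q[2]]); return (u[:2]/u[2]).round(1)
for cx,cy in((.419,-.188),(.410,-.186),(.400,-.183)):
    P=[px([cx+.026*np.cos(t),cy+.026*np.sin(t),z]) for t in np.linspace(0,6.28,40) for z in(.018,.044)]
    P=np.array(P); print((cx,cy),"crop cols",(P[:,0].min()-200)*1.66,(P[:,0].max()-200)*1.66,"rows",(P[:,1].min()-110)*1.66,(P[:,1].max()-110)*1.66)
```

```text
(0.419, -0.188) crop cols 168.988 204.51199999999997 rows 133.796 170.31599999999997
(0.41, -0.186) crop cols 173.63600000000002 209.32600000000002 rows 136.61800000000002 173.47
(0.4, -0.183) crop cols 178.45 214.47199999999998 rows 140.104 177.12199999999999
```

It has gone straight: the expected right edge is at 204.5 and I saw about 205. Now the final push, then back off and rise.

```bash
python3 -m crank '[[-0.016,0,0,0,0,0],[-0.034,0,0,0,0,0],[-0.056,0,0,0,0,0],[-0.078,0,0,0,0,0],[-0.1,0,0,0,0,0],[-0.122,0,0,0,0,0],[-0.144,0,0,0,0,0],[-0.164,0,0,0,0,0],[-0.18,0,0,0,0,0],[-0.188,0,0,0,0,0]]'
python3 -m crank '[[0,0,0,0,0,0],[0.01,0,0,0,0,0],[0.03,0,0,0,0,0],[0.06,0,-0.02,0,0,0],[0.1,0,-0.08,0,0,0],[0.14,0,-0.16,0,0,0],[0.2,0,-0.22,0,0,0],[0.28,0,-0.25,0,0,0],[0.36,0,-0.25,0,0,0],[0.42,0,-0.25,0,0,0]]'
python3 -c "
from h import *
im,d=manip.get_image('scene')
for l in('cutter_round','cutter_star'):
  x=manip.search_frame('scene',l)[0];print(x,world('scene',*x['location'],z=.03))
cv2.imwrite('pics/c5.png',np.hstack([cv2.resize(im[120:280,190:400],None,fx=1.9,fy=1.9),cv2.resize(im[240:300,190:269],None,fx=5,fy=5.06667)])[:,:,::-1])
rel([.5,.17,.15],90)"
```

```text
clock: 6.77
eef_pos: [0.4022, -0.245, 0.024]
orientation: [[0.288, 0.958, -0.0], [0.958, -0.288, -0.0], [-0.0, -0.0, -1.0]]
ft_force: [0.4, -0.0, 0.1]
width: -0.002
gripper_force: 0.2
clock: 7.6
eef_pos: [0.4645, -0.037, 0.1517]
orientation: [[0.283, 0.959, 0.005], [0.959, -0.283, -0.001], [0.001, 0.005, -1.0]]
ft_force: [0.5, 0.1, 0.1]
width: -0.0
gripper_force: 0.0
{'location': [184.3, 339.6], 'score': 0.74} [ 0.38852668 -0.28062696  0.03      ]
{'location': [266.5, 217.1], 'score': 0.82} [0.50495219 0.09797286 0.03      ]
clock 7.75 tcp [ 0.4635 -0.0364  0.1503] xang 73.94 units [ 0.417 -0.044  0.001] wz -0.178 w -0.0010466934286084508 F [-0.5 -0.3 -0.2]
```

View pics/c5.png

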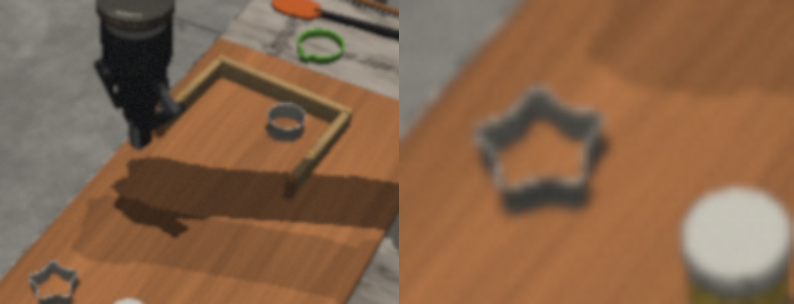

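The round cutter is at about (.388, −.281), well inside the corral. The star at (266, 217) has a tip facing the push direction, so I'll push it in two straight legs, each into a notch between two tips (reverse directions about 55° and 127°).

```bash
python3 -c "
from h import *
rel([.537,.155,.15],55)"
```

```text
clock 7.75 tcp [ 0.4635 -0.0364  0.1503] xang 73.94 units [0.409 0.035 0.001] wz 0.21 w -0.0010466934286084508 F [-0.5 -0.3 -0.2]
```

```bash
python3 -m crank '[[0.409,0.035,0,0,0,0.21],[0.409,0.035,0,0,0,0.21],[0.409,0.035,0,0,0,0.21],[0.409,0.035,0,0,0,0.21],[0.409,0.035,0,0,0,0.21],[0.409,0.035,0,0,0,0.21],[0.409,0.035,0,0,0,0.21],[0.409,0.035,0,0,0,0.21]]'
python3 -c "
from h import *
rel([.537,.155,.024],55)"
```

```text
clock: 8.42
eef_pos: [0.5372, 0.1491, 0.1487]
orientation: [[0.58, 0.815, -0.001], [0.815, -0.58, -0.001], [-0.001, -0.001, -1.0]]
ft_force: [-0.2, -0.6, -0.1]
width: 0.003
gripper_force: 0.0
clock 8.4167 tcp [0.5372 0.1491 0.1487] xang 54.58 units [ 0.01  -0.007  0.249] wz -0.005 w 0.003171846311959554 F [-0.2 -0.6 -0.1]
```

```bash
python3 -m crank '[[0.01,-0.004,0.06,0,0,0],[0.01,-0.004,0.12,0,0,0],[0.01,-0.004,0.17,0,0,0],[0.01,-0.004,0.21,0,0,0],[0.01,-0.004,0.235,0,0,0],[0.01,-0.004,0.249,0,0,0],[0.01,-0.004,0.249,0,0,0],[0.01,-0.004,0.249,0,0,0]]'
python3 -c "
from h import *
rel([.537,.155,.024],55)
im,d=manip.get_image('scene');t,d=manip.get_image('top');cv2.imwrite('pics/c6.png',np.hstack([cv2.resize(im[210:330,150:270],(400,400)),cv2.resize(t[150:250,160:260],(400,400))])[:,:,::-1])"
```

```text
clock: 9.08
eef_pos: [0.5399, 0.1535, 0.0252]
orientation: [[0.582, 0.813, 0.0], [0.813, -0.582, -0.0], [0.0, 0.0, -1.0]]
ft_force: [-0.3, 0.1, 0.7]
width: -0.002
gripper_force: 0.0
clock 9.0833 tcp [0.5399 0.1535 0.0252] xang 54.42 units [-0.001 -0.006  0.002] wz -0.006 w -0.0017970718506661305 F [-0.3  0.1  0.7]
```

View pics/c6.png

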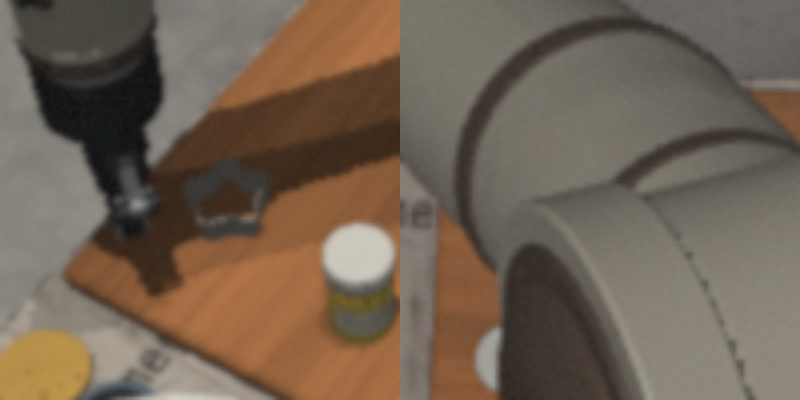

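The fingers stand beside the star at crop (205, 225), facing its notch and clear of the jar. Leg one.

```bash
python3 -m crank '[[-0.014,-0.004,0.002,0,0,0],[-0.03,-0.006,0.002,0,0,0],[-0.042,-0.006,0.002,0,0,0],[-0.052,-0.006,0.002,0,0,0],[-0.062,-0.006,0.002,0,0,0],[-0.073,-0.006,0.002,0,0,0],[-0.085,-0.006,0.002,0,0,0],[-0.098,-0.006,0.002,0,0,0],[-0.11,-0.006,0.002,0,0,0],[-0.12,-0.006,0.002,0,0,0]]'
python3 -c "
from h import *
im,d=manip.get_image('scene')
for x in manip.search_frame('scene','cutter_star')[:2]: print(x,world('scene',*x['location'],z=.03))
s=manip.state();R=np.array(s['orientation']);print('expected',s['eef_pos']-R[:,0]*.034)
rel([.4,0,.024],55)"
```

```text
clock: 10.02
eef_pos: [0.5019, 0.1064, 0.0236]
orientation: [[0.581, 0.814, -0.0], [0.814, -0.581, -0.0], [-0.0, -0.0, -1.0]]
ft_force: [0.8, 1.1, 0.5]
width: 0.004
gripper_force: 0.3
{'location': [276.0, 232.1], 'score': 0.73} [0.46175099 0.10272158 0.03      ]
expected [0.4817661  0.07815293 0.02344899]
clock 10.1167 tcp [0.5016 0.1058 0.0234] xang 54.42 units [-0.29  -0.042 -0.001] wz -0.006 w 0.0008756502241491666 F [-0.1 -0.7  0. ]
```

```bash
cat >> h.py <<'E'
def cloud(cam,zlo,zhi):
    im,d=manip.get_image(cam);k=manip.calibration(cam);K=k["camera_matrix"]
    r,c=np.mgrid[:420,:560]; P=np.stack([(c-K[0,2])/K[0,0]*d,-(r-K[1,2])/K[1,1]*d,-d],-1)@np.array(k["attitude"]).T+k["origin"]
    m=(d>0)&(P[...,2]>zlo)&(P[...,2]<zhi)&(P[...,0]>.22)&(P[...,0]<.58)&(P[...,1]>-.4)&(P[...,1]<.19)
    n,l,s,cc=cv2.connectedComponentsWithStats(m.astype(np.uint8),connectivity=8)
    for i in range(1,n):
        if s[i,4]>12: q=P[l==i]; print(cam,"n",s[i,4],"px",s[i,:4],"mean",q.mean(0).round(3),"min",q.min(0).round(3),"max",q.max(0).round(3),"rgb",im[l==i].mean(0).astype(int))
    return im,d,P,m
E
python3 -c "
from h import *
cloud('scene',.026,.044)"
```

```text
scene n 689 px [271 153  97  40] mean [ 0.439 -0.294  0.035] min [ 0.33  -0.337  0.026] max [ 0.535 -0.176  0.044] rgb [74 63 48]
scene n 155 px [339 181  36  42] mean [ 0.321 -0.231  0.035] min [ 0.312 -0.328  0.026] max [ 0.337 -0.162  0.044] rgb [65 52 36]
scene n 237 px [210 255  36  24] mean [0.476 0.088 0.035] min [0.449 0.057 0.026] max [0.516 0.118 0.044] rgb [61 57 53]
scene n 93 px [248 301  20  11] mean [0.37  0.145 0.035] min [0.357 0.126 0.026] max [0.392 0.152 0.044] rgb [90 82 64]
```

The height band shows the star at about (.479, .082) with the fingers behind it, as planned; the network saw only the visible part. I'll go on.

```bash
python3 -m crank '[[-0.014,0,0,0,0,0],[-0.03,0,0,0,0,0],[-0.046,0,0,0,0,0],[-0.062,0,0,0,0,0],[-0.078,0,0,0,0,0],[-0.094,0,0,0,0,0],[-0.11,0,0,0,0,0],[-0.126,0,0,0,0,0],[-0.14,0,0,0,0,0],[-0.15,0,0,0,0,0]]'
python3 -c "
from h import *
cloud('scene',.026,.044)
s=manip.state();R=np.array(s['orientation']);print('expected',s['eef_pos']-R[:,0]*.034)
rel([.4,0,.024],55)"
```

```text
clock: 11.0
eef_pos: [0.458, 0.0449, 0.0235]
orientation: [[0.582, 0.814, -0.0], [0.813, -0.582, -0.0], [-0.001, -0.0, -1.0]]
ft_force: [0.1, 0.8, -0.2]
width: -0.002
gripper_force: 0.2
scene n 678 px [271 153  97  40] mean [ 0.438 -0.294  0.035] min [ 0.332 -0.336  0.026] max [ 0.534 -0.173  0.044] rgb [73 62 47]
scene n 154 px [339 181  36  42] mean [ 0.321 -0.233  0.035] min [ 0.313 -0.331  0.026] max [ 0.337 -0.163  0.044] rgb [64 51 35]
scene n 210 px [242 245  35  23] mean [0.431 0.03  0.035] min [ 0.406 -0.004  0.026] max [0.472 0.058 0.044] rgb [60 57 52]
scene n 95 px [248 301  20  11] mean [0.369 0.145 0.035] min [0.357 0.127 0.027] max [0.393 0.152 0.044] rgb [88 80 63]
expected [0.43765012 0.01653357 0.02344349]
clock 11.05 tcp [0.4574 0.0442 0.0234] xang 54.4 units [-0.139 -0.042 -0.001] wz -0.007 w -0.0026850180394987267 F [-0.3 -0.1 -0.3]
```

The star moves rigidly with the fingers. I'll finish leg one with 140 mm more, then back away.

```bash
python3 -m crank '[[-0.014,0,0,0,0,0],[-0.03,0,0,0,0,0],[-0.046,0,0,0,0,0],[-0.062,0,0,0,0,0],[-0.078,0,0,0,0,0],[-0.094,0,0,0,0,0],[-0.11,0,0,0,0,0],[-0.126,0,0,0,0,0],[-0.14,0,0,0,0,0],[-0.15,0,0,0,0,0]]'
python3 -m crank '[[-0.014,0,0,0,0,0],[-0.03,0,0,0,0,0],[-0.046,0,0,0,0,0],[-0.062,0,0,0,0,0],[-0.078,0,0,0,0,0],[-0.094,0,0,0,0,0],[-0.11,0,0,0,0,0],[-0.122,0,0,0,0,0],[-0.13,0,0,0,0,0],[-0.13,0,0,0,0,0]]'
python3 -m crank '[[0.006,0,0,0,0,0],[0.02,0,0,0,0,0],[0.05,0,0,0,0,0],[0.08,0,-0.06,0,0,0],[0.12,0,-0.14,0,0,0],[0.18,0,-0.22,0,0,0],[0.22,0,-0.25,0,0,0],[0.22,0,-0.25,0,0,0],[0.22,0,-0.25,0,0,0]]'
python3 -c "
from h import *
im,*_=cloud('scene',.024,.044)
cv2.imwrite('pics/c7.png',np.hstack([cv2.resize(im[140:290,230:400],None,fx=2.4,fy=2.4),cv2.resize(im[190:265,260:345],None,fx=4.7,fy=4.8)])[:,:,::-1])
for x in manip.search_frame('scene','cutter_star')[:2]: print(x,world('scene',*x['location'],z=.03))
rel([.4,0,.024],127)"
```

```text
clock: 11.88
eef_pos: [0.4144, -0.016, 0.0235]
orientation: [[0.582, 0.813, -0.0], [0.813, -0.582, -0.0], [-0.0, -0.0, -1.0]]
ft_force: [1.0, -0.9, -0.2]
width: -0.003
gripper_force: 0.2
clock: 12.72
eef_pos: [0.3765, -0.0689, 0.0235]
orientation: [[0.582, 0.813, -0.001], [0.813, -0.582, -0.0], [-0.001, -0.0, -1.0]]
ft_force: [0.3, 0.1, 0.9]
width: 0.0
gripper_force: 0.0
clock: 13.47
eef_pos: [0.4436, 0.0239, 0.1503]
orientation: [[0.578, 0.816, 0.005], [0.816, -0.578, 0.0], [0.003, 0.004, -1.0]]
ft_force: [-0.6, -0.1, -0.3]
width: 0.001
gripper_force: 0.0
scene n 771 px [271 154  98  40] mean [ 0.439 -0.294  0.034] min [ 0.329 -0.337  0.024] max [ 0.535 -0.173  0.044] rgb [73 62 47]
scene n 173 px [339 181  36  42] mean [ 0.321 -0.23   0.034] min [ 0.313 -0.333  0.024] max [ 0.336 -0.162  0.044] rgb [73 57 38]
scene n 239 px [308 226  25  23] mean [ 0.349 -0.091  0.033] min [ 0.324 -0.12   0.024] max [ 0.378 -0.06   0.044] rgb [64 59 54]
scene n 105 px [248 301  20  12] mean [0.369 0.144 0.035] min [0.357 0.126 0.024] max [0.392 0.153 0.044] rgb [89 80 61]
{'location': [234.0, 318.3], 'score': 0.62} [ 0.35686118 -0.09988516  0.03      ]
clock 13.5667 tcp [0.4405 0.0217 0.148 ] xang 54.53 units [-0.082 -0.041  0.248] wz -0.805 w -0.00011463816492825725 F [ 0.3 -0.4 -0.2]
```

View pics/c7.png

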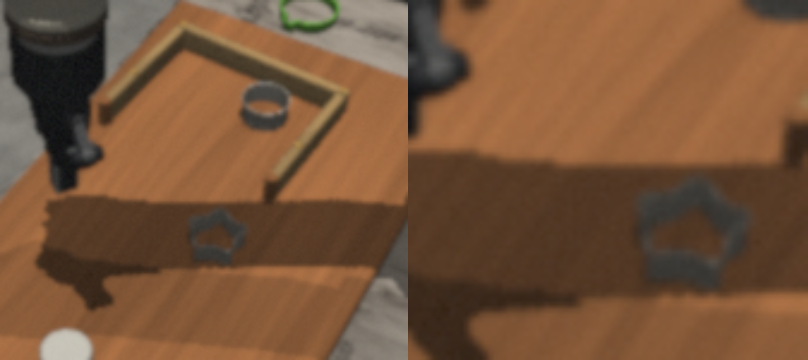

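The star at crop (238, 217) is standing flat, short of the mouth. The round cutter at crop (105, 265) sits inside the corral. I'll work out the star's orientation from its tips.

Run:
```python
from h import *
for T,r0,c0,f in(([(178,287),(203,236),(215,336),(265,242),(270,305)],190,260,(4.8,4.7)),([(90,142),(128,81),(115,203),(193,106),(185,190)],240,190,(5.07,5.0))):
    W=np.array([world("scene",r0+r/f[0],c0+c/f[1],z=.040)[:2] for r,c in T]); C=cv2.minEnclosingCircle(W.astype(np.float32))
    a=np.degrees(np.arctan2(*(W-np.array(C[0]))[:,::-1].T)); print(C,a.round(),"mod72",(a%72).round())
rel([.353-.602*.064,-.093+.799*.064,.148],127)
```

```text
((0.34834110736846924, -0.08460278809070587), 0.031132694333791733) [ -73.   -6. -138.   85.  144.] mod72 [71. 66.  6. 13. 72.]
((0.49277690052986145, 0.10622342675924301), 0.030225588008761406) [ -52.   13. -116.   91.  165.] mod72 [20. 13. 28. 19. 21.]
clock 13.5667 tcp [0.4405 0.0217 0.148 ] xang 54.53 units [-0.25  -0.131  0.   ] wz -0.805 w -0.00011463816492825725 F [ 0.3 -0.4 -0.2]
```

```bash
python3 -c "
from h import *
rel([.321,-.035,.13],120); print(manip.state()['q'])"
```

```text
clock 13.5667 tcp [0.4405 0.0217 0.148 ] xang 54.53 units [-0.231 -0.129  0.036] wz -0.727 w -0.00011463816492825725 F [ 0.3 -0.4 -0.2]
[ 0.67166371  0.33462187 -0.89608632  2.118741    0.35116539  0.8416808
 -1.05525969]
```

```bash
python3 -m crank '[[-0.231,-0.129,0.036,0,0,-0.727],[-0.231,-0.129,0.036,0,0,-0.727],[-0.231,-0.129,0.036,0,0,-0.727],[-0.231,-0.129,0.036,0,0,-0.727],[-0.231,-0.129,0.036,0,0,-0.727],[-0.231,-0.129,0.036,0,0,-0.727],[-0.231,-0.129,0.036,0,0,-0.727],[-0.231,-0.129,0.036,0,0,-0.727],[-0.231,-0.129,0.036,0,0,-0.727],[-0.231,-0.129,0.036,0,0,-0.727]]'
python3 -c "
from h import *
rel([.321,-.035,.024],120); print(manip.state()['q'])"
```

```text
clock: 14.4
eef_pos: [0.3199, -0.0353, 0.1296]
orientation: [[-0.503, 0.864, -0.003], [0.864, 0.503, 0.001], [0.002, -0.002, -1.0]]
ft_force: [-0.1, 0.5, -0.9]
width: -0.002
gripper_force: 0.0
clock 14.4 tcp [ 0.3199 -0.0353  0.1296] xang 120.19 units [-0.001  0.003  0.211] wz 0.002 w -0.0019169630252324043 F [-0.1  0.5 -0.9]
[ 1.20159395  0.16876784 -1.22001404  2.37946387  0.23999258  0.72062868
  0.33082866]
```

It's reachable here. I'll go down in two parts, watching the pose.

```bash
python3 -m crank '[[0,0.003,0.03,0,0,0],[0,0.003,0.06,0,0,0],[0,0.003,0.09,0,0,0],[0,0.003,0.11,0,0,0],[0,0.003,0.12,0,0,0],[0,0.003,0.12,0,0,0]]'
python3 -c "
from h import *
rel([.321,-.035,.024],120); print(manip.state()['q'])"
```

```text
clock: 14.9
eef_pos: [0.3205, -0.0339, 0.0688]
orientation: [[-0.498, 0.867, -0.005], [0.867, 0.498, 0.002], [0.004, -0.003, -1.0]]
ft_force: [-0.2, -1.0, -0.2]
width: 0.0
gripper_force: 0.0
clock 14.9 tcp [ 0.3205 -0.0339  0.0688] xang 119.89 units [-0.003  0.     0.09 ] wz -0.001 w 6.670369298722778e-05 F [-0.2 -1.  -0.2]
[ 0.9507757   0.35511408 -1.01503192  2.4236569   0.54553848  0.60040425
  0.0210233 ]
```

Joint 4 is close to its limit, so I'll lean the hand outward about the push axis. That moves the wrist outward and keeps the pushing face upright.

```bash
python3 -m crank '[[0,0.01,-0.03,0.06,0,0],[0,0.01,-0.03,0.12,0,0],[0,0.01,-0.03,0.18,0,0],[0,0.01,-0.03,0.18,0,0],[0,0.01,-0.03,0.18,0,0]]'
python3 -c "
from h import *
rel([.325,-.033,.028],120); print(manip.state()['q'])"
```

```text
clock: 15.32
eef_pos: [0.3271, -0.0304, 0.0849]
orientation: [[-0.501, 0.831, -0.242], [0.866, 0.482, -0.137], [0.003, -0.278, -0.961]]
ft_force: [-0.3, -0.2, 0.7]
width: 0.002
gripper_force: 0.0
clock 15.3167 tcp [ 0.3271 -0.0304  0.0849] xang 120.04 units [-0.003  0.026  0.111] wz 0.0 w 0.001567273618278059 F [-0.3 -0.2  0.7]
[ 0.68909172  0.49170355 -0.93272215  2.22675479  0.56753286  0.98550095
 -0.1207483 ]
```

```bash
python3 -m crank '[[-0.003,0.006,0.025,0,0,0],[-0.003,0.012,0.05,0,0,0],[-0.003,0.018,0.075,0,0,0],[-0.003,0.022,0.095,0,0,0],[-0.003,0.026,0.107,0,0,0],[-0.003,0.026,0.111,0,0,0],[-0.003,0.026,0.111,0,0,0],[-0.003,0.026,0.111,0,0,0]]'
python3 -c "
from h import *
rel([.325,-.033,.028],120); print(manip.state()['q'])
cloud('scene',.024,.044)"
```

```text
clock: 15.98
eef_pos: [0.3254, -0.0347, 0.029]
orientation: [[-0.498, 0.833, -0.241], [0.867, 0.479, -0.139], [-0.0, -0.279, -0.96]]
ft_force: [-0.5, 0.3, 0.2]
width: 0.005
gripper_force: 0.0
clock 15.9833 tcp [ 0.3254 -0.0347  0.029 ] xang 119.89 units [0.003 0.001 0.002] wz -0.001 w 0.004725844889199897 F [-0.5  0.3  0.2]
[ 0.60771399  0.60495157 -0.83172461  2.25052598  0.70060009  0.89031165
 -0.23278148]
scene n 606 px [302 153  66  41] mean [ 0.414 -0.311  0.034] min [ 0.331 -0.339  0.024] max [ 0.519 -0.253  0.044] rgb [75 64 50]
scene n 171 px [339 181  36  43] mean [ 0.321 -0.233  0.034] min [ 0.313 -0.33   0.024] max [ 0.336 -0.162  0.044] rgb [64 50 35]
scene n 35 px [310 256  12   6] mean [ 0.326 -0.026  0.039] min [ 0.316 -0.033  0.03 ] max [ 0.339 -0.021  0.044] rgb [48 45 43]
scene n 108 px [248 301  20  12] mean [0.37  0.145 0.034] min [0.356 0.126 0.024] max [0.392 0.153 0.044] rgb [89 80 60]
```

The pose is as planned, with a gap of about 28 mm. Leg two.

```bash
python3 -m crank '[[-0.014,-0.004,0,0,0,0],[-0.03,-0.004,0,0,0,0],[-0.042,-0.004,0,0,0,0],[-0.052,-0.004,0,0,0,0],[-0.062,-0.004,0,0,0,0],[-0.073,-0.004,0,0,0,0],[-0.085,-0.004,0,0,0,0],[-0.098,-0.004,0,0,0,0],[-0.11,-0.004,0,0,0,0],[-0.12,-0.004,0,0,0,0]]'
python3 -c "
from h import *
s=manip.state();print(s['q'])
cloud('scene',.024,.044)
for x in manip.search_frame('scene','cutter_star')[:2]: print(x,world('scene',*x['location'],z=.03))
R=np.array(s['orientation']);print('expected',s['eef_pos']-R[:,0]*.034)"
```

```text
clock: 16.87
eef_pos: [0.354, -0.0882, 0.0292]
orientation: [[-0.498, 0.833, -0.242], [0.867, 0.478, -0.139], [-0.0, -0.279, -0.96]]
ft_force: [-0.7, 0.8, -0.6]
width: 0.0
gripper_force: 0.3
[ 0.69391622  0.62736484 -0.7969564   2.18242471  0.72684496  0.92287571
 -0.10744216]
scene n 464 px [307 155  61  30] mean [ 0.414 -0.32   0.035] min [ 0.331 -0.339  0.024] max [ 0.512 -0.265  0.044] rgb [75 64 49]
scene n 170 px [338 180  37  44] mean [ 0.321 -0.234  0.034] min [ 0.313 -0.329  0.024] max [ 0.34  -0.163  0.044] rgb [63 49 34]
scene n 39 px [271 183   7   8] mean [ 0.528 -0.184  0.034] min [ 0.524 -0.197  0.024] max [ 0.534 -0.176  0.044] rgb [66 47 32]
scene n 95 px [330 184  20   9] mean [ 0.381 -0.262  0.033] min [ 0.363 -0.287  0.024] max [ 0.409 -0.252  0.044] rgb [73 66 60]
scene n 91 px [309 221  23  20] mean [ 0.35  -0.107  0.036] min [ 0.342 -0.143  0.024] max [ 0.369 -0.074  0.044] rgb [55 52 48]
scene n 104 px [248 301  20  12] mean [0.369 0.145 0.034] min [0.357 0.127 0.024] max [0.392 0.153 0.043] rgb [88 80 60]
{'location': [231.2, 330.3], 'score': 0.39} [ 0.33660475 -0.1219598   0.03      ]
{'location': [137.3, 352.9], 'score': 0.27} [ 0.44218561 -0.48043087  0.03      ]
expected [ 0.37095739 -0.11765786  0.02917122]
```

```bash
python3 -m crank '[[-0.014,0,0,0,0,0],[-0.03,0,0,0,0,0],[-0.046,0,0,0,0,0],[-0.062,0,0,0,0,0],[-0.078,0,0,0,0,0],[-0.094,0,0,0,0,0],[-0.11,0,0,0,0,0],[-0.12,0,0,0,0,0],[-0.126,0,0,0,0,0]]'
python3 -c "
from h import *
s=manip.state();print(s['q'])
cloud('scene',.024,.044)
for x in manip.search_frame('scene','cutter_star')[:2]: print(x,world('scene',*x['location'],z=.03))
R=np.array(s['orientation']);print('expected',s['eef_pos']-R[:,0]*.034)"
```

```text
clock: 17.72
eef_pos: [0.3855, -0.143, 0.0292]
orientation: [[-0.498, 0.833, -0.242], [0.867, 0.478, -0.139], [-0.0, -0.279, -0.96]]
ft_force: [0.2, 0.2, -0.3]
width: -0.002
gripper_force: 0.1
[ 0.76214993  0.66210583 -0.76359475  2.09258269  0.74903733  0.96172338
  0.01149051]
scene n 510 px [313 156  55  38] mean [ 0.402 -0.31   0.034] min [ 0.332 -0.337  0.024] max [ 0.495 -0.251  0.044] rgb [73 63 50]
scene n 75 px [271 177  13  15] mean [ 0.526 -0.195  0.034] min [ 0.522 -0.224  0.024] max [ 0.534 -0.175  0.044] rgb [65 49 33]
scene n 171 px [339 180  36  44] mean [ 0.321 -0.23   0.034] min [ 0.313 -0.329  0.024] max [ 0.337 -0.162  0.044] rgb [65 50 35]
scene n 114 px [308 201  25  20] mean [ 0.379 -0.167  0.035] min [ 0.366 -0.205  0.024] max [ 0.401 -0.129  0.044] rgb [54 51 47]
scene n 105 px [248 302  20  11] mean [0.369 0.145 0.034] min [0.357 0.127 0.024] max [0.392 0.153 0.044] rgb [89 80 60]
{'location': [212.2, 325.9], 'score': 0.42} [ 0.3736433  -0.17260889  0.03      ]
expected [ 0.40243424 -0.17244579  0.02921118]
```

```bash
python3 -m crank '[[-0.014,0,0,0,0,0],[-0.03,0,0,0,0,0],[-0.046,0,0,0,0,0],[-0.062,0,0,0,0,0],[-0.078,0,0,0,0,0],[-0.09,0,0,0,0,0],[-0.1,0,0,0,0,0],[-0.1,0,0,0,0,0]]'
python3 -m crank '[[0.01,0,0,0,0,0],[0.03,0,0,0,0,0],[0.06,0,-0.02,0,0,0],[0.1,0,-0.08,0,0,0],[0.14,0.04,-0.16,0,0,0],[0.18,0.1,-0.24,0,0,0],[0.22,0.16,-0.28,0,0,0],[0.26,0.2,-0.28,0,0,0],[0.28,0.2,-0.28,0,0,0]]'
python3 -c "
from h import *
s=manip.state();print(s['q'],s['eef_pos'])
for c in('scene','top'): 
  im,*_=cloud(c,.024,.044);cv2.imwrite('pics/%s8.png'%c,im[:,:,::-1])
  for l in('cutter_star','cutter_round'):
    for x in manip.search_frame(c,l)[:1]: print(l,x,world(c,*x['location'],z=.03))"
```

```text
clock: 18.48
eef_pos: [0.4106, -0.1866, 0.0292]
orientation: [[-0.497, 0.833, -0.241], [0.868, 0.477, -0.139], [-0.001, -0.279, -0.96]]
ft_force: [-0.1, 0.9, 0.2]
width: -0.001
gripper_force: 0.0
clock: 19.23
eef_pos: [0.4601, 0.0122, 0.1383]
orientation: [[-0.505, 0.831, -0.234], [0.863, 0.487, -0.135], [0.001, -0.27, -0.963]]
ft_force: [0.3, 0.7, -0.8]
width: -0.005
gripper_force: 0.0
[ 0.53757121  0.59580118 -0.9101249   1.88883071  0.54395672  1.21693924
 -0.09858962] [0.46011521 0.01219898 0.13830183]
scene n 665 px [271 153  98  39] mean [ 0.446 -0.299  0.034] min [ 0.329 -0.338  0.024] max [ 0.534 -0.177  0.044] rgb [75 62 46]
scene n 169 px [339 181  36  43] mean [ 0.321 -0.23   0.034] min [ 0.313 -0.328  0.024] max [ 0.337 -0.162  0.044] rgb [63 50 34]
scene n 302 px [312 183  38  21] mean [ 0.4   -0.236  0.034] min [ 0.363 -0.287  0.024] max [ 0.434 -0.196  0.044] rgb [87 78 70]
scene n 106 px [248 301  20  12] mean [0.369 0.145 0.034] min [0.356 0.127 0.024] max [0.392 0.153 0.044] rgb [91 82 62]
cutter_star {'location': [191.9, 322.1], 'score': 0.71} [ 0.41448628 -0.23231722  0.03      ]
cutter_round {'location': [183.5, 341.7], 'score': 0.55} [ 0.38517076 -0.28613769  0.03      ]
top n 216 px [312 184  61  80] mean [ 0.466 -0.292  0.034] min [ 0.326 -0.333  0.024] max [ 0.532 -0.175  0.044] rgb [67 51 38]
top n 23 px [333 222   9  13] mean [ 0.42  -0.241  0.038] min [ 0.4   -0.249  0.028] max [ 0.431 -0.229  0.042] rgb [98 85 76]
top n 45 px [349 229  14  20] mean [ 0.394 -0.293  0.036] min [ 0.364 -0.302  0.024] max [ 0.412 -0.27   0.044] rgb [91 79 71]
top n 24 px [193 235   8  15] mean [0.372 0.116 0.035] min [0.358 0.112 0.024] max [0.393 0.128 0.044] rgb [68 54 31]
cutter_round {'location': [230.6, 357.3], 'score': 0.56} [ 0.40990495 -0.29289778  0.03      ]
```

```bash
python3 -m crank '[[0,0,0,0,0,0],[0,0,0,0,0,0],[0,0,0,0,0,0]]'; python3 -c "
from station import manip
print(manip.sign_off())"
```

```text
clock: 19.78
eef_pos: [0.4571, 0.0023, 0.1356]
orientation: [[-0.497, 0.833, -0.242], [0.868, 0.477, -0.139], [-0.0, -0.279, -0.96]]
ft_force: [0.7, -0.2, -0.1]
width: 0.002
gripper_force: 0.0
the job is handed in; nothing more can be done
None
```

I swept both steel cutters into the corral with the closed fingers and handed the job in at about 20 s; by my last measurements both are wholly inside, the star about 20 mm behind the mouth, though the hand-in returned no verdict.

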